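# Clip the green reagent cassette into the analyser's dock

### The job

Load the green-capped reagent cassette into the empty dock on the analyser deck: with its nose end held up, slide the black lip under the dock's aluminium rail, then rock the cassette down until the yellow sprung catch clicks over its nose. Leave it lying flat and centred in the dock, lined up with it, and let go.

Things in the scene. Friction and masses are not known exactly. Their poses are not given: they have to be found in the camera images.
- green_mid (a point): Centre of the green-capped cassette's white box: 100 (x) x 40 (y, grip across this) x 56 mm high, 180 g; two green caps 12 mm tall on top. z up; x from lip end to nose end. Black nose sticks out 8 mm at +x, from 8 to 16 mm above the box's underside. Starts upright on the table, lip end roughly towards the robot. Lookalikes with orange and blue caps stand beside it, 45 mm or more from its middle.
- green_lip (a point): Middle of the outer edge of the cassette's black lip, 76 mm along -x from the box's centre and 18 mm below it; axes as the cassette's. The lip sticks out 26 mm from the box's -x end, is 36 mm wide and 6 mm thick, its underside 7 mm above the box's underside.
- dock: Fixed dock, origin on the table below a seated box's centre (seated centre 34 mm up, same axes: x from rail to catch). Plate top 6 mm up. At -x an aluminium rail 110 mm long overhangs x -80 to -60 mm, underside 25, top 32 mm up, stop wall at x -80: the slot opens to +x. Seated lip edge at about x -76. Tilted 20 degrees, nose end up, the lip slides in while the nose stays above the catch.
- catch (a joint): Yellow sprung catch, 36 mm wide, at the dock's +x end: distance pushed back to +x in m (0 at rest, most 0.012). Tooth tip at dock x 52 mm, flat underside 24.5 mm and top 44 mm above the table; its face slopes 35 degrees from vertical, so the nose coming down pushes it back about 8 mm and it snaps over the nose. Rocking down past it takes about 3 to 12 N at the cassette's middle.

How it is judged:
By the outcome, as a careful person would: the job done as asked, in the order asked, and still so for the second after the job is handed in, with the robot touching nothing.
It also fails if it takes over 42 s, if anything falls off the work surface, if the arm or the gripper's body presses on something with over 40 N, if the wrist force passes 120 N, or if a joint passes its speed limit or range.

### The arm

A 6-joint arm with a two-finger parallel gripper is mounted at the origin on the work surface. World frame = base frame: x ahead of the robot, y to its left, z up, the work surface at z = 0. Lengths are in m, angles in rad, forces in N, time in s.
With the tool pointing down it reaches from about 0.25 to 0.725 m from the base axis. Payload 4 kg.
Tool frame: the origin (TCP) lies midway between the tips of the shut fingers; the grasp point (between the pads) lies bot.tcp_to_grasp behind it (bot.tcp_to_grasp is the distance from the TCP to the grasp point, in m); z points along the fingers, y is the line along which they close (so a half turn about z gives the same grasp; the last joint's range is limited). The gripper opens to 85 mm and grips with 20 to 120 N. Pads are 22 mm wide; open, the fingers measure 114 mm over their backs; the gripper's body (76 mm by 85 mm) begins 54 mm behind the grasp point. The pads swing forward as they close: fully open they stand 13 mm farther back than shut.
Start: joints at [-1.116, 0.241, 0.005, 1.335, 0, 1.571], TCP at [0.22, -0.449, 0.231] pointing down, gripper open.
Joint ranges: [-2.72, 2.72], [-1.05, 1.87], [-1.09, 1.28], [-1.99, 2.15], [-1.42, 1.44], [-3.14, 3.14]. Speed limits (rad/s): [2.79, 2.79, 3.14, 3.14, 3.14, 3.14].

### API

Orientations are given as a unit quaternion [x, y, z, w].
In Python, from workcell import readout, camera, bot gives the robot as it stands. The module is installed in compiled form; this text tells all that it offers.
- The arm moves only by the tool jog_arm, never from a script. Its argument "motion" is a list of rows, each an object of numbers: "x", "y", "z": the shift along the tool's x, y, z in mm; "spin": the turn about the tool's z in degrees; "fingers": the closure, from -1 (fully open) to 1 (shut). A call has 1 to 8 rows; each row is the pose to reach, as a shift and turn from the pose commanded when the call began, along the tool's axes at that moment; what a row does not reach only later rows make up. A row lasts 1/8 s, in which the tool goes at most 62.5 mm and 10.7 degrees, less where a joint would pass 70% of its speed; a pose out of reach is approached as far as the arm can. A call with a gripper value outside its range is refused whole. The fingers move at their own pace and stop on an object; the grip force is fixed at half the most. Time passes only in rows, so rows that repeat a pose let the fingers close. It gives the time, the measured TCP pose, the force, the opening and the grip force at its end, in the units of the state.
- readout.get_obs(): the state, without advancing time (a new reading comes with each control period).
- camera(name): name is "side" or "top"; returns a dict with "pixels" (400x640x3 uint8, red, green, blue), "K" (3x3 intrinsics, pixels), "rvec" (rotation vector, rad) and "tvec" (3), from world to camera coordinates, as OpenCV has them. Camera axes: x right, y down, z forward; pixel columns grow to the right and rows downward; lengths in m; the calibration is good to about 2 mm. A picture is of the moment at which its call begins. There is no depth.
- bot.job_done(): hands the job in; it is judged then, once.
The state is a dict: "clock": time; "joint_pos": joint angles; "joint_vel": joint speeds; "tau": joint torques, N m; "eef_pos": TCP position; "tool_rot": TCP orientation; "ft_force": force on the tool from outside, world axes, zero at the start; "ft_torque": the same for the moment, N m; "grip_width": finger opening in m; "grasp_force": force on a finger pad.
Only numpy, scipy, OpenCV 4.12 (cv2) and the standard library are available. Lean on these libraries where they do the work, as an engineer would, in place of code of your own. Each camera call takes 0.05 s, during which the arm holds its last target. There are 200 camera calls.

## Working session

There is one attempt and no reset: what is moved stays moved. The work goes in short steps, Python scripts to look and compute and a tool call to move; the robot and the scene stay as the last step left them, time stands still between calls to the robot, and variables do not carry over. Pictures are saved under pics/ and viewed, at most 10 in all, crops included, and the job is handed in when it is done.

Besides the shell and the picture viewer there is one more tool, called after "Call:" as name([rows], argument=value, ...), one row to a line, values as JSON. jog_arm: Moves the arm, as the interface text tells. Its arguments: {"type":"object","properties":{"motion":{"type":"array"}},"required":["motion"]}

```bash
mkdir -p pics
python3 - <<'E'
from workcell import readout, camera, bot
import cv2,numpy as np,pickle
o=readout.get_obs()
print({k:np.round(v,3) for k,v in o.items()},bot.tcp_to_grasp)
for n in("top","side"):
    c=camera(n);pickle.dump(c,open(f"{n}0.pkl","wb"));cv2.imwrite(f"pics/{n}0.png",c["pixels"][:,:,::-1])
    R=cv2.Rodrigues(np.array(c["rvec"]))[0];print(n,np.round(-R.T@np.array(c["tvec"]).ravel(),3),np.round(R,2).tolist(),c["K"])
E
```

```text
{'clock': np.float64(0.0), 'joint_pos': array([-1.116,  0.241,  0.004,  1.335, -0.   ,  1.571]), 'joint_vel': array([-0.001,  0.   , -0.   ,  0.001, -0.001,  0.   ]), 'tau': array([ 1.0000e-03, -3.7232e+01,  2.5240e+01,  1.7000e-02,  0.0000e+00,
        0.0000e+00]), 'eef_pos': array([ 0.219, -0.449,  0.23 ]), 'tool_rot': array([ 0.974,  0.225, -0.   , -0.001]), 'ft_force': array([-0.589,  0.119,  0.818]), 'ft_torque': array([-0.002,  0.038,  0.01 ]), 'grasp_force': np.float64(0.0), 'grip_width': np.float64(0.085)} 0.0187
top [0.362 0.008 1.258] [[-0.0, -1.0, -0.03], [-0.99, 0.01, -0.1], [0.1, 0.03, -0.99]] [[516.43843022   0.         324.40635454]
 [  0.         516.43843022 207.5302215 ]
 [  0.           0.           1.        ]]
side [0.239 0.58  0.423] [[-0.89, -0.45, 0.01], [-0.24, 0.46, -0.85], [0.38, -0.76, -0.52]] [[378.37848409   0.         315.35779712]
 [  0.         378.37848409 196.84907788]
 [  0.           0.           1.        ]]
```

View pics/top0.png

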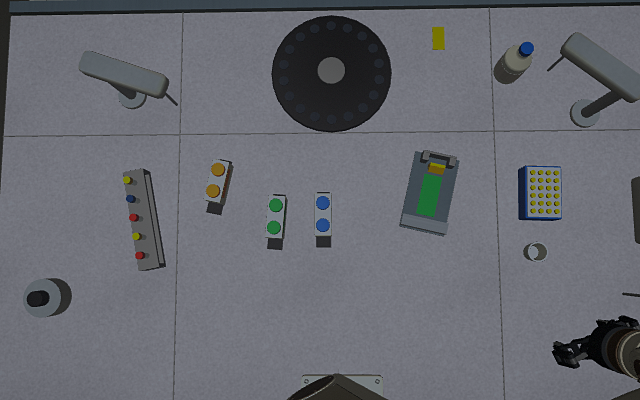

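View pics/side0.png

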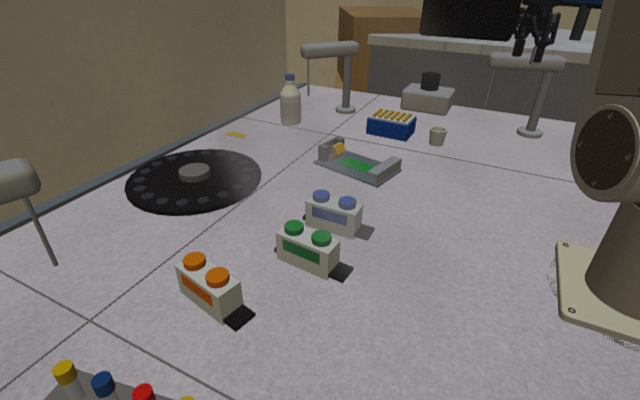

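Top view: green caps at (276,205) and (274,229), lip at (274,243). The dock has its rail near (424,225) and its catch near (437,168). The side view shows the same scene, with the dock near (358,162). Next I'll measure the caps and dock features.

```bash
cat > h.py <<'E'
import cv2,numpy as np,pickle
def ray(c,uv):
    R=cv2.Rodrigues(np.array(c["rvec"],float))[0];t=np.array(c["tvec"],float).ravel()
    p=cv2.undistortPoints(np.array([[uv]],float),np.array(c["K"]),None).ravel()
    return -R.T@t, R.T@np.array([p[0],p[1],1])
def plane(c,uv,z):
    o,d=ray(c,uv);return o+d*(z-o[2])/d[2]
def tri(c1,u1,c2,u2):
    o1,d1=ray(c1,u1);o2,d2=ray(c2,u2)
    s=np.linalg.lstsq(np.c_[d1,-d2],o2-o1,rcond=None)[0]
    a,b=o1+s[0]*d1,o2+s[1]*d2;return (a+b)/2,np.linalg.norm(a-b)
def proj(c,P):
    return cv2.projectPoints(np.array(P,float).reshape(-1,3),np.array(c["rvec"],float),np.array(c["tvec"],float),np.array(c["K"]),None)[0].reshape(-1,2)
def blobs(im,lo,hi,amin=15):
    m=cv2.inRange(cv2.cvtColor(im,cv2.COLOR_RGB2HSV),np.array(lo),np.array(hi))
    n,_,s,ce=cv2.connectedComponentsWithStats(m)
    return m,[(int(s[i,4]),s[i,:4].tolist(),np.round(ce[i],1).tolist()) for i in range(1,n) if s[i,4]>=amin]
E
python3 - <<'E'
from h import *
T,S=[pickle.load(open(f"{n}0.pkl","rb")) for n in("top","side")]
for n,c in(("top",T),("side",S)):
    print(n,"green",blobs(c["pixels"],(50,100,60),(75,255,255))[1]);print("yel",blobs(c["pixels"],(12,120,80),(35,255,255))[1])
a=cv2.resize(T["pixels"][140:245,390:470],None,fx=5,fy=5,interpolation=cv2.INTER_CUBIC)
b=cv2.resize(S["pixels"][130:190,310:410],None,fx=4,fy=4,interpolation=cv2.INTER_CUBIC)
o=np.zeros((525,800,3),np.uint8);o[:,:400]=a;o[:240,400:]=b
cv2.imwrite("pics/crop0.png",o[:,:,::-1])
E
```

```text
top green [(749, [416, 174, 26, 43], [428.8, 194.8]), (135, [269, 199, 13, 13], [275.2, 204.8]), (136, [267, 221, 13, 13], [273.2, 226.9])]
yel [(268, [432, 27, 13, 23], [438.1, 38.1]), (131, [211, 163, 13, 13], [217.4, 169.0]), (148, [428, 162, 18, 13], [436.4, 168.1]), (16, [531, 170, 5, 4], [532.8, 171.6]), (17, [546, 170, 5, 5], [548.4, 171.9]), (18, [554, 171, 5, 4], [556.0, 172.3]), (41, [123, 176, 7, 8], [126.1, 179.5]), (17, [531, 178, 5, 4], [532.9, 179.4]), (18, [539, 178, 5, 5], [540.6, 179.7]), (16, [554, 178, 5, 5], [556.3, 179.9]), (135, [206, 184, 13, 13], [212.3, 190.2]), (18, [531, 185, 5, 5], [532.9, 187.1]), (17, [539, 185, 5, 5], [540.8, 187.2]), (17, [547, 186, 5, 4], [548.6, 187.5]), (17, [555, 186, 4, 5], [556.5, 187.6]), (19, [531, 193, 5, 5], [532.9, 194.8]), (18, [539, 193, 5, 5], [540.9, 194.8]), (17, [547, 193, 5, 5], [548.8, 195.2]), (17, [555, 194, 5, 4], [556.6, 195.5]), (17, [531, 201, 5, 4], [532.9, 202.4]), (18, [539, 201, 5, 5], [540.8, 202.7]), (17, [547, 201, 5, 5], [548.8, 202.8]), (17, [555, 201, 5, 5], [556.8, 203.2]), (18, [531, 208, 5, 5], [5
[... 277 characters left out ...]
, [312, 230, 19, 16], [320.3, 237.1]), (315, [284, 241, 35, 23], [301.7, 251.8])]
yel [(1050, [351, 17, 27, 75], [360.7, 55.9]), (16, [412, 17, 8, 7], [416.2, 19.8]), (25, [373, 109, 9, 7], [377.0, 112.1]), (24, [379, 110, 9, 7], [382.9, 113.0]), (23, [385, 111, 9, 7], [388.7, 114.1]), (24, [391, 112, 9, 8], [394.6, 115.2]), (24, [397, 113, 8, 8], [400.3, 116.5]), (25, [403, 114, 9, 8], [406.5, 117.4]), (59, [227, 132, 18, 5], [235.6, 134.0]), (93, [333, 142, 12, 13], [339.0, 147.4]), (307, [183, 252, 22, 18], [193.7, 260.3]), (349, [205, 267, 23, 20], [216.6, 276.4]), (235, [181, 274, 31, 31], [196.1, 289.2]), (378, [52, 360, 21, 26], [62.5, 371.8]), (42, [180, 396, 15, 4], [187.2, 397.9])]
```

View pics/crop0.png

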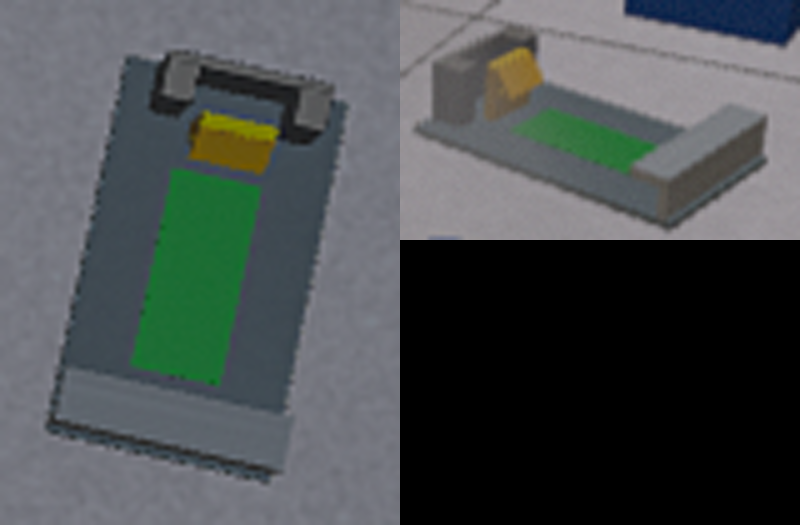

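The crop shows the dock. The rail's inner top edge runs from about (402.8,213.6) to (448.8,223.0) in full top-view pixels. The green strip is centred at (428.8,194.8), and the catch is between the two grey posts.

Run:
```python
from h import *
T,S=[pickle.load(open(f"{n}0.pkl","rb")) for n in("top","side")]
a=plane(T,(275.2,204.8),.068);b=plane(T,(273.2,226.9),.068)
print("caps top",np.round(a,4),np.round(b,4))
for u,v in(((275.2,204.8),(293.3,227)),((273.2,226.9),(320.3,237.1))):print("tri",tri(T,u,S,v))
d=a-b;print("mid",(a+b)/2,"yaw",np.degrees(np.arctan2(d[1],d[0])),"sep",np.linalg.norm(d))
m,_=blobs(T["pixels"],(50,100,60),(75,255,255));m[:,:400]=0
box=cv2.boxPoints(cv2.minAreaRect(cv2.findContours(m,0,1)[0][0]));W=np.array([plane(T,p,.007)[:2] for p in box]);print("strip",W.round(4).tolist())
e=[W[(i+1)%4]-W[i] for i in range(4)]; print([(np.degrees(np.arctan2(q[1],q[0])).round(2),np.linalg.norm(q).round(4)) for q in e],W.mean(0))
for n,p,z in(("railTL",(402.8,213.6),.032),("railTR",(448.8,223),.032),("railBL",(400,225),.032),("railBR",(446.4,234.3),.032),("plTL",(414.8,151.2),.006),("plTR",(459.6,160.2),.006)):print(n,plane(T,p,z).round(4))
ys=plane(T,(436.4,168.1),.04);print("catch",ys, "strip side",plane(S,(356.9,164.5),.006))
m,_=blobs(T["pixels"],(12,120,80),(35,255,255));y,x=np.where(m[155:180,420:455]);
for r in sorted(set(y)):print(r+155,x[y==r].min()+420,x[y==r].max()+420)
```

```text
caps top [0.4919 0.1521 0.068 ] [0.4405 0.1565 0.068 ]
tri (array([0.49257562, 0.15263375, 0.06450389]), np.float64(0.0005542931774897845))
tri (array([0.44136551, 0.15708016, 0.06511409]), np.float64(0.0013766737519782999))
mid [0.46623533 0.15427745 0.068     ] yaw -4.863247286271228 sep 0.05159438320355272
strip [[0.4766, -0.1817], [0.5741, -0.2046], [0.5642, -0.2479], [0.467, -0.2247]]
[(np.float64(-13.25), np.float64(0.1001)), (np.float64(-102.85), np.float64(0.0444)), (np.float64(166.56), np.float64(0.0999)), (np.float64(77.36), np.float64(0.0441))] [ 0.5204762  -0.21473835]
railTL [ 0.4726 -0.1475  0.032 ]
railTR [ 0.4495 -0.2555  0.032 ]
railBL [ 0.4455 -0.1404  0.032 ]
railBR [ 0.4228 -0.2491  0.032 ]
plTL [ 0.6285 -0.1833  0.006 ]
plTR [ 0.605  -0.2918  0.006 ]
catch [ 0.57990393 -0.22828282  0.04      ] strip side [ 0.52604901 -0.21911048  0.006     ]
162 431 431
163 431 435
164 430 440
165 430 444
166 430 445
167 429 444
168 429 444
169 429 444
170 428 443
171 428 443
172 432 443
173 436 442
174 441 441
```

```bash
cat >> h.py <<'E'
def go(x,y,z,yaw):
    from workcell import readout
    from scipy.spatial.transform import Rotation as Ro
    o=readout.get_obs();R=Ro.from_quat(o["tool_rot"]).as_matrix()
    s=R.T@(np.array([x,y,z])-o["eef_pos"])*1000;cy=np.degrees(np.arctan2(R[1,0],R[0,0]))
    print("t%.2f"%o["clock"],"eef",o["eef_pos"].round(4),"yaw %.2f"%cy,"shift",s.round(1),"spin %.1f"%((cy-yaw+180)%360-180),"F",o["ft_force"].round(1),"w %.4f"%o["grip_width"],"j6",o["joint_pos"].round(2),"tilt",R[2].round(4))
E
python3 -c "
from h import *
go(.4712,.1539,.15,175.1)"
```

```text
t0.10 eef [ 0.2194 -0.4486  0.2305] yaw 26.06 shift [ 490.9 -430.5   81.3] spin -149.0 F [-0.4 -0.1  0.5] w 0.0857 j6 [-1.12  0.24  0.    1.34 -0.    1.57] tilt [-0.     -0.0019 -1.    ]
```

Call:
jog_arm([
  {"x": 25, "y": -22, "z": 0, "spin": -8},
  {"x": 60, "y": -53, "z": 0, "spin": -18},
  {"x": 100, "y": -88, "z": 0, "spin": -28},
  {"x": 140, "y": -123, "z": 0, "spin": -38},
  {"x": 180, "y": -158, "z": 10, "spin": -48},
  {"x": 220, "y": -193, "z": 10, "spin": -58},
  {"x": 260, "y": -228, "z": 20, "spin": -68},
  {"x": 300, "y": -263, "z": 20, "spin": -78},
])

```text
validation failed for argument at $.mo...
```

```bash
python3 -c "
from h import *
go(.4712,.1539,.15,175.1)"
```

```text
t0.10 eef [ 0.2194 -0.4486  0.2305] yaw 26.06 shift [ 490.9 -430.5   81.3] spin -149.0 F [-0.4 -0.1  0.5] w 0.0857 j6 [-1.12  0.24  0.    1.34 -0.    1.57] tilt [-0.     -0.0019 -1.    ]
```

Call:
jog_arm([
  {"x": 25, "y": -22, "z": 0, "spin": -8, "fingers": -1},
  {"x": 60, "y": -53, "z": 0, "spin": -18, "fingers": -1},
  {"x": 100, "y": -88, "z": 0, "spin": -28, "fingers": -1},
  {"x": 140, "y": -123, "z": 0, "spin": -38, "fingers": -1},
  {"x": 180, "y": -158, "z": 10, "spin": -48, "fingers": -1},
  {"x": 220, "y": -193, "z": 10, "spin": -58, "fingers": -1},
  {"x": 260, "y": -228, "z": 20, "spin": -68, "fingers": -1},
  {"x": 300, "y": -263, "z": 20, "spin": -78, "fingers": -1},
])

```text
clock: 1.1
eef_pos: [0.3733, -0.0794, 0.2105]
tool_rot: [0.613, 0.79, -0.0, -0.001]
ft_force: [0.9, 0.0, 0.1]
grip_width: 0.0856
grasp_force: 0.0
```

```bash
python3 -c "
from h import *
go(.4712,.1539,.15,175.1)"
```

```text
t1.10 eef [ 0.3733 -0.0794  0.2105] yaw 104.38 shift [201.6 152.8  60.4] spin -70.7 F [0.9 0.  0.1] w 0.0856 j6 [-0.21  0.02 -0.31  1.24 -0.    1.11] tilt [ 5.0e-04 -1.3e-03 -1.0e+00]
```

Call:
jog_arm([
  {"x": 35, "y": 27, "z": 5, "spin": -10, "fingers": -1},
  {"x": 70, "y": 53, "z": 10, "spin": -20, "fingers": -1},
  {"x": 105, "y": 80, "z": 20, "spin": -30, "fingers": -1},
  {"x": 140, "y": 106, "z": 30, "spin": -40, "fingers": -1},
  {"x": 170, "y": 130, "z": 40, "spin": -50, "fingers": -1},
  {"x": 190, "y": 145, "z": 50, "spin": -60, "fingers": -1},
  {"x": 201.6, "y": 152.8, "z": 60, "spin": -70, "fingers": -1},
  {"x": 201.6, "y": 152.8, "z": 60, "spin": -70.7, "fingers": -1},
])

```text
clock: 2.1
eef_pos: [0.472, 0.152, 0.15]
tool_rot: [0.046, 0.999, -0.001, -0.001]
ft_force: [-0.0, -0.4, 0.2]
grip_width: 0.0853
grasp_force: 0.0
```

```bash
python3 -c "
from h import *
go(.4712,.1539,.015,175.1)"
```

```text
t2.10 eef [0.472 0.152 0.15 ] yaw 174.78 shift [  0.6   2.  135. ] spin -0.3 F [-0.  -0.4  0.2] w 0.0853 j6 [ 0.31  0.29 -0.15  1.14 -0.    0.4 ] tilt [ 0.0027 -0.0013 -1.    ]
```

Call:
jog_arm([
  {"x": 0.6, "y": 1.5, "z": 40, "spin": -0.3, "fingers": -1},
  {"x": 0.6, "y": 1.5, "z": 80, "spin": -0.3, "fingers": -1},
  {"x": 0.6, "y": 1.5, "z": 115, "spin": -0.3, "fingers": -1},
  {"x": 0.6, "y": 1.5, "z": 135, "spin": -0.3, "fingers": -1},
  {"x": 0.6, "y": 1.5, "z": 135, "spin": -0.3, "fingers": 1},
  {"x": 0.6, "y": 1.5, "z": 135, "spin": -0.3, "fingers": 1},
  {"x": 0.6, "y": 1.5, "z": 135, "spin": -0.3, "fingers": 1},
  {"x": 0.6, "y": 1.5, "z": 135, "spin": -0.3, "fingers": 1},
])

```text
clock: 3.1
eef_pos: [0.4738, 0.1533, 0.0179]
tool_rot: [0.043, 0.999, 0.0, 0.002]
ft_force: [-0.9, -0.7, 5.5]
grip_width: 0.0393
grasp_force: 61.6
```

Call:
jog_arm([
  {"x": 0, "y": 0, "z": 0, "spin": 0, "fingers": 1},
  {"x": 0, "y": 0, "z": 0, "spin": 0, "fingers": 1},
  {"x": 0, "y": 0, "z": -15, "spin": 0, "fingers": 1},
  {"x": 0, "y": 0, "z": -40, "spin": 0, "fingers": 1},
  {"x": 0, "y": 0, "z": -80, "spin": 0, "fingers": 1},
  {"x": 0, "y": 0, "z": -110, "spin": 0, "fingers": 1},
])

```text
clock: 3.85
eef_pos: [0.4724, 0.1532, 0.1284]
tool_rot: [0.043, 0.999, 0.0, 0.0]
ft_force: [0.1, 0.9, -1.4]
grip_width: 0.0393
grasp_force: 60.8
```

Run:
```python
from h import *
from workcell import camera
# dock frame: target TCP over staging at dock x=-80-? 
go(.3920,-.186,.15,167.3)
for n in("top","side"):
    c=camera(n);pickle.dump(c,open(f"{n}1.pkl","wb"))
    print(n,blobs(c["pixels"],(50,100,60),(75,255,255))[1])
cv2.imwrite("pics/side1.png",cv2.resize(c["pixels"][80:330,150:450],None,fx=2,fy=2)[:,:,::-1])
```

```text
t3.85 eef [0.4724 0.1532 0.1284] yaw 175.06 shift [  50.9 -344.9  -21.8] spin 7.8 F [ 0.1  0.9 -1.4] w 0.0393 j6 [ 0.31  0.3  -0.19  1.08  0.    0.4 ] tilt [-8.e-04  6.e-04 -1.e+00]
top [(748, [416, 174, 26, 43], [428.8, 194.9])]
side [(250, [339, 157, 35, 16], [356.1, 164.4]), (138, [312, 166, 20, 9], [321.3, 169.8])]
```

View pics/side1.png

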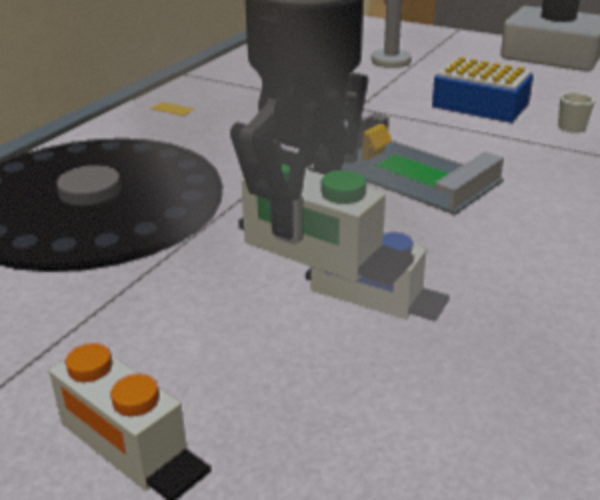

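The cassette is gripped and hanging level, with the fingers slightly towards the nose from its centre. I can't tilt the wrist, so I'll rock the cassette in the pads by pressing its nose end onto the rail's top outer edge. Moving there now.

Call:
jog_arm([
  {"x": 3, "y": -25, "z": -10, "spin": 1, "fingers": 1},
  {"x": 8, "y": -70, "z": -15, "spin": 2, "fingers": 1},
  {"x": 14, "y": -120, "z": -15, "spin": 3, "fingers": 1},
  {"x": 20, "y": -170, "z": -15, "spin": 4, "fingers": 1},
  {"x": 26, "y": -225, "z": -15, "spin": 5, "fingers": 1},
  {"x": 32, "y": -280, "z": -15, "spin": 6, "fingers": 1},
  {"x": 37, "y": -325, "z": -10, "spin": 7, "fingers": 1},
  {"x": 40.8, "y": -346, "z": 0, "spin": 7.8, "fingers": 1},
])

```text
clock: 4.95
eef_pos: [0.401, -0.19, 0.1257]
tool_rot: [0.113, 0.994, 0.0, -0.0]
ft_force: [0.9, -0.1, -2.3]
grip_width: 0.0394
grasp_force: 61.1
```

Call:
jog_arm([
  {"x": 0, "y": 0, "z": 20, "spin": 0, "fingers": 1},
  {"x": 0, "y": 0, "z": 50, "spin": 0, "fingers": 1},
  {"x": 0, "y": 0, "z": 65, "spin": 0, "fingers": 1},
  {"x": 0, "y": 0, "z": 65, "spin": 0, "fingers": 1},
])

```text
clock: 5.45
eef_pos: [0.3999, -0.1871, 0.0595]
tool_rot: [0.111, 0.994, 0.001, -0.002]
ft_force: [-0.6, -0.5, -1.5]
grip_width: 0.0397
grasp_force: 61.1
```

Run:
```python
from h import *
from workcell import camera
go(.4020,-.1881,.0485,167.3)
for n in("top","side"):
    c=camera(n);pickle.dump(c,open(f"{n}2.pkl","wb"))
    print(n,blobs(c["pixels"],(50,100,60),(75,255,255))[1])
cv2.imwrite("pics/side2.png",cv2.resize(c["pixels"][100:220,300:480],None,fx=4,fy=4)[:,:,::-1])
```

```text
t5.45 eef [ 0.3999 -0.1871  0.0595] yaw 167.26 shift [-2.3 -0.5 11. ] spin -0.0 F [-0.6 -0.5 -1.5] w 0.0397 j6 [-0.44  0.29 -0.42  0.87  0.   -0.22] tilt [ 0.005   0.0012 -1.    ]
top [(748, [416, 174, 26, 43], [428.8, 194.8]), (56, [416, 253, 7, 12], [418.9, 258.8])]
side [(107, [416, 140, 15, 10], [422.6, 144.2]), (48, [391, 147, 7, 10], [394.1, 151.5]), (109, [408, 152, 13, 12], [413.7, 157.5]), (239, [341, 157, 33, 16], [356.8, 164.5])]
```

View pics/side2.png

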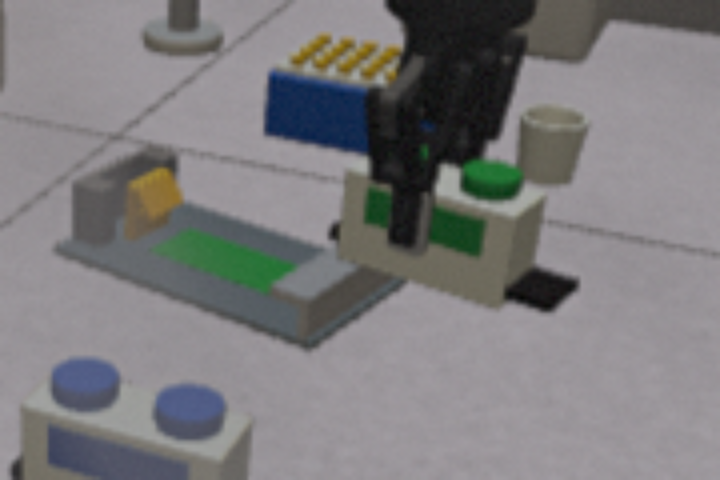

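The cassette is level, with its nose end over the rail. Lowering now to tilt it.

Call:
jog_arm([
  {"x": -2, "y": 0, "z": 6, "spin": 0, "fingers": 1},
  {"x": -2, "y": 0, "z": 9, "spin": 0, "fingers": 1},
  {"x": -2, "y": 0, "z": 11, "spin": 0, "fingers": 1},
  {"x": -2, "y": 0, "z": 12, "spin": 0, "fingers": 1},
  {"x": -2, "y": 0, "z": 13, "spin": 0, "fingers": 1},
  {"x": -2, "y": 0, "z": 14, "spin": 0, "fingers": 1},
])

```text
clock: 6.3
eef_pos: [0.4037, -0.1885, 0.0496]
tool_rot: [0.111, 0.994, -0.0, 0.0]
ft_force: [-10.9, 3.7, 25.8]
grip_width: 0.0394
grasp_force: 64.1
```

Call:
jog_arm([
  {"x": 0, "y": 0, "z": 1, "spin": 0, "fingers": 1},
  {"x": 0, "y": 0, "z": 2, "spin": 0, "fingers": 1},
  {"x": 0, "y": 0, "z": 3, "spin": 0, "fingers": 1},
])

```text
clock: 6.68
eef_pos: [0.4028, -0.1882, 0.0481]
tool_rot: [0.111, 0.994, -0.0, 0.0]
ft_force: [-16.0, 7.9, 35.1]
grip_width: 0.0392
grasp_force: 66.3
```

Run:
```python
from h import *
from workcell import camera
go(.4020,-.1881,.0485,167.3)
c=camera("side");pickle.dump(c,open(f"side3.pkl","wb"))
print(blobs(c["pixels"],(50,100,60),(75,255,255))[1])
cv2.imwrite("pics/side3.png",cv2.resize(c["pixels"][100:220,300:480],None,fx=4,fy=4)[:,:,::-1])
```

```text
t6.67 eef [ 0.4028 -0.1882  0.0481] yaw 167.26 shift [ 0.8 -0.  -0.4] spin -0.0 F [-16.    7.9  35.1] w 0.0392 j6 [-0.44  0.31 -0.43  0.83 -0.   -0.21] tilt [-1.e-04 -3.e-04 -1.e+00]
[(101, [415, 145, 14, 10], [421.0, 149.7]), (47, [390, 151, 6, 10], [392.7, 156.1]), (105, [406, 157, 13, 12], [411.9, 162.6]), (242, [341, 158, 33, 15], [356.7, 164.5])]
```

View pics/side3.png

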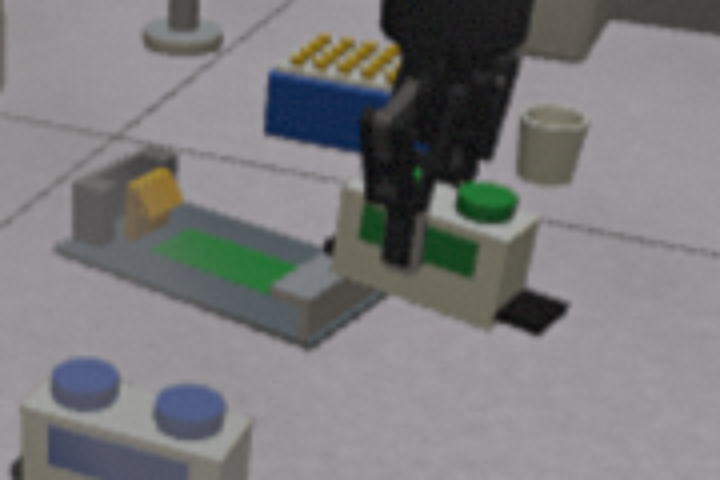

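The tilt is only a few degrees so far at 35 N. The controller is compliant, so I'll press a little further.

Call:
jog_arm([
  {"x": 0, "y": 0, "z": 1, "spin": 0, "fingers": 1},
  {"x": 0, "y": 0, "z": 2, "spin": 0, "fingers": 1},
  {"x": 0, "y": 0, "z": 3, "spin": 0, "fingers": 1},
  {"x": 0, "y": 0, "z": 3, "spin": 0, "fingers": 1},
])

```text
clock: 7.22
eef_pos: [0.4006, -0.1877, 0.0442]
tool_rot: [0.111, 0.994, 0.0, -0.002]
ft_force: [-17.8, 5.5, 33.6]
grip_width: 0.0394
grasp_force: 66.6
```

Call:
jog_arm([
  {"x": 0, "y": 0, "z": 1, "spin": 0, "fingers": 1},
  {"x": 0, "y": 0, "z": 2, "spin": 0, "fingers": 1},
  {"x": 0, "y": 0, "z": 3, "spin": 0, "fingers": 1},
  {"x": 0, "y": 0, "z": 4, "spin": 0, "fingers": 1},
  {"x": 0, "y": 0, "z": 4, "spin": 0, "fingers": 1},
])

```text
clock: 7.85
eef_pos: [0.3984, -0.1871, 0.0393]
tool_rot: [0.111, 0.994, 0.0, -0.004]
ft_force: [-20.3, 5.7, 32.5]
grip_width: 0.0397
grasp_force: 66.6
```

Run:
```python
from h import *
from workcell import camera
go(.4020,-.1881,.0485,167.3)
c=camera("side");pickle.dump(c,open(f"side4.pkl","wb"))
cv2.imwrite("pics/side4.png",cv2.resize(c["pixels"][100:220,300:480],None,fx=4,fy=4)[:,:,::-1])
```

```text
t7.85 eef [ 0.3984 -0.1871  0.0393] yaw 167.22 shift [-3.6 -0.2 -9.2] spin -0.1 F [-20.3   5.7  32.5] w 0.0397 j6 [-0.44  0.32 -0.44  0.82 -0.   -0.21] tilt [ 8.9e-03 -5.0e-04 -1.0e+00]
```

View pics/side4.png

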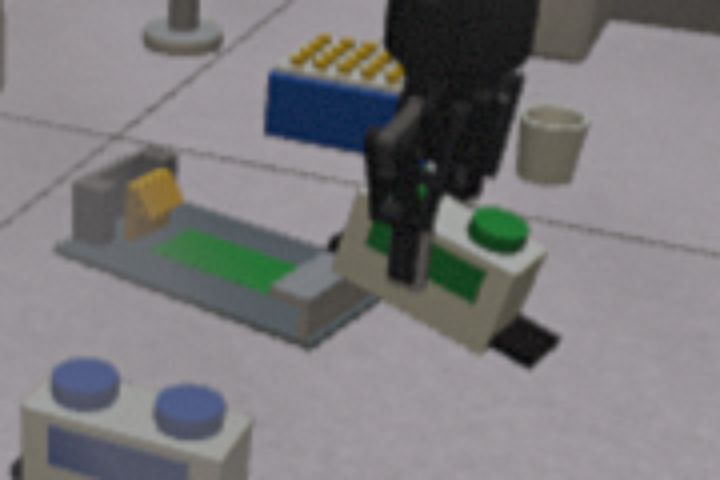

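```bash
cat >> h.py <<'E'
O=np.array([.520,-.2147,0]);A=np.radians(-12.7)
U=np.array([np.cos(A),np.sin(A),0]);V=np.array([-np.sin(A),np.cos(A),0])
def dk(P): d=np.array(P)-O;return np.array([d@U,d@V,d[2]])
def yplane(c,uv,y):
    o,d=ray(c,uv);return dk(o+d*(y-(o-O)@V)/(d@V))
E
python3 - <<'E'
from h import *
for f,p,q,e in(("side2.pkl",(385,161.2),(425.7,176.2),(.3999,-.1871,.0595)),("side4.pkl",(384.5,166.5),(421.5,188),(.3984,-.1871,.0393))):
    c=pickle.load(open(f,"rb"));y=dk(e)[1]+.02;a,b=yplane(c,p,y),yplane(c,q,y);d=a-b
    print(dk(e).round(4),a.round(4),b.round(4),np.linalg.norm(d),np.degrees(np.arctan2(d[2],d[0])))
E
```

```text
[-0.1232  0.0005  0.0595] [-0.0817  0.0205  0.0516] [-0.1809  0.0205  0.0479] 0.09923090508005832 2.1628563599976087
[-0.1247  0.0002  0.0393] [-0.0818  0.0202  0.0382] [-0.1762  0.0202  0.0173] 0.09668694256257758 12.5246522665342
```

Call:
jog_arm([
  {"x": 0, "y": 0, "z": 1, "spin": 0, "fingers": 1},
  {"x": 0, "y": 0, "z": 2, "spin": 0, "fingers": 1},
  {"x": 0, "y": 0, "z": 3, "spin": 0, "fingers": 1},
  {"x": 0, "y": 0, "z": 4, "spin": 0, "fingers": 1},
  {"x": 0, "y": 0, "z": 4, "spin": 0, "fingers": 1},
])

```text
clock: 8.52
eef_pos: [0.3968, -0.1868, 0.0346]
tool_rot: [0.111, 0.994, 0.0, -0.006]
ft_force: [-23.0, 5.1, 31.3]
grip_width: 0.0394
grasp_force: 66.5
```

Run:
```python
from h import *
from workcell import camera
go(.4020,-.1881,.0485,167.3)
c=camera("side");pickle.dump(c,open(f"side5.pkl","wb"))
cv2.imwrite("pics/side5.png",cv2.resize(c["pixels"][110:210,350:450],None,fx=6,fy=6,interpolation=cv2.INTER_CUBIC)[:,:,::-1])
```

```text
t8.53 eef [ 0.3968 -0.1868  0.0346] yaw 167.21 shift [ -5.2  -0.2 -13.9] spin -0.1 F [-23.    5.1  31.3] w 0.0394 j6 [-0.44  0.33 -0.45  0.81 -0.   -0.21] tilt [ 1.210e-02 -5.000e-04 -9.999e-01]
```

View pics/side5.png

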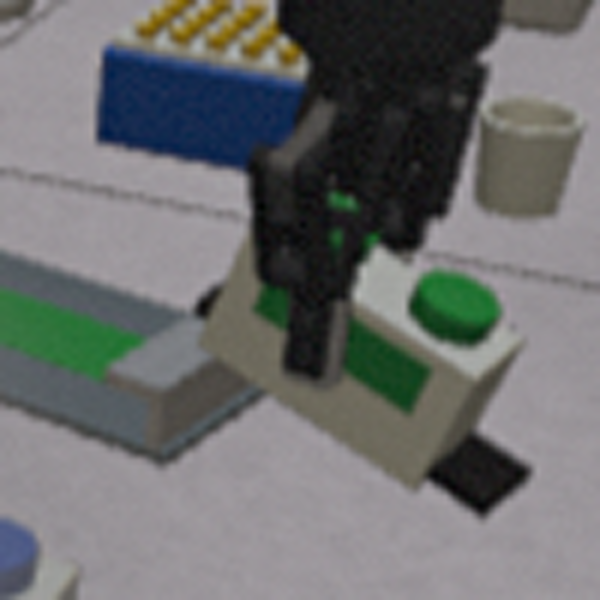

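Run:
```python
from h import *
c=pickle.load(open("side5.pkl","rb"));y=dk((.3968,-.1868,.0346))[1]+.02
a,b=yplane(c,(383.4,166.8),y),yplane(c,(418.6,191.3),y);d=a-b
print(dk((.3968,-.1868,.0346)),a,b,np.linalg.norm(d),np.degrees(np.arctan2(d[2],d[0])))
t=yplane(c,(350+473/6-.4,110+380/6-.4),y);print("top lip corner",t, np.degrees(np.arctan2(-(t-b)[0],(t-b)[2])),np.linalg.norm(t-b))
```

```text
[-0.12631956  0.00013236  0.0346    ] [-0.0790723   0.02013236  0.03657522] [-0.1709905   0.02013236  0.00701942] 0.0965530977934056 17.824909743570604
top lip corner [-0.18526867  0.02013236  0.05698334] 15.948329865525235 0.05196401427637854
```

Call:
jog_arm([
  {"x": 0, "y": 0, "z": 1, "spin": 0, "fingers": 1},
  {"x": 0, "y": 0, "z": 1, "spin": 0, "fingers": 1},
  {"x": 0, "y": 0, "z": -10, "spin": 0, "fingers": 1},
  {"x": 0, "y": 0, "z": -40, "spin": 0, "fingers": 1},
  {"x": 0, "y": 0, "z": -70, "spin": 0, "fingers": 1},
  {"x": 0, "y": 0, "z": -70, "spin": 0, "fingers": 1},
])

```text
clock: 9.32
eef_pos: [0.4065, -0.1897, 0.1057]
tool_rot: [0.111, 0.994, -0.001, 0.003]
ft_force: [0.6, 0.4, -2.1]
grip_width: 0.0397
grasp_force: 62.6
```

Run:
```python
from h import *
from workcell import camera
go(.520,-.2147,.1,167.3)
c=camera("side");pickle.dump(c,open(f"side6.pkl","wb"))
cv2.imwrite("pics/side6.png",cv2.resize(c["pixels"][80:200,330:470],None,fx=5,fy=5,interpolation=cv2.INTER_CUBIC)[:,:,::-1])
```

```text
t9.32 eef [ 0.4065 -0.1897  0.1057] yaw 167.26 shift [-116.2    0.6    6.5] spin -0.0 F [ 0.6  0.4 -2.1] w 0.0397 j6 [-0.44  0.24 -0.35  0.98  0.   -0.21] tilt [-0.0067 -0.0014 -1.    ]
```

View pics/side6.png

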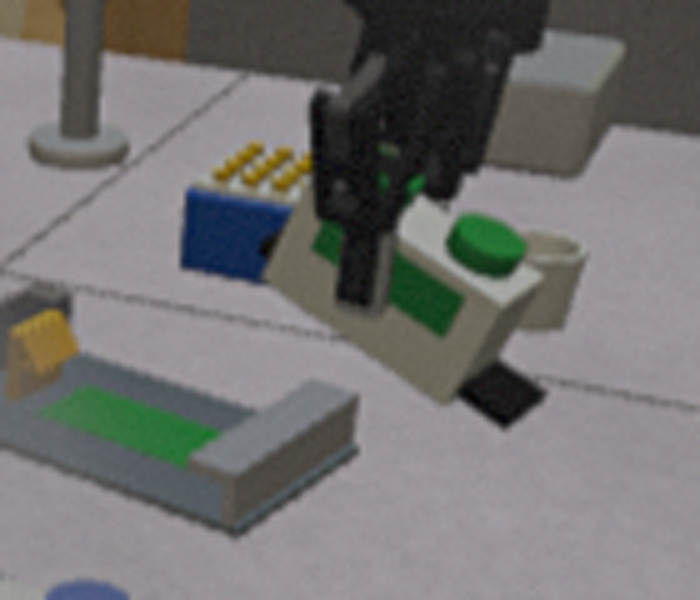

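The cassette is held tilted nose-up at about 18 degrees. Next I'll find the lip and box corners relative to the TCP.

Run:
```python
from h import *
c=pickle.load(open("side6.pkl","rb"));e=dk((.4065,-.1897,.1057));y=e[1]+.02
f=lambda u,v,y:yplane(c,(330+u/5-.4,80+v/5-.4),y)-e
a,b=f(268,275,y),f(445,403,y);l=f(505,426,y-.002);t=f(497,305,y);l2=f(545,397,y-.038)
d=a-b;print("tcp",e);print(a,b,t,l,l2,np.degrees(np.arctan2(d[2],d[0])),np.linalg.norm(d),np.linalg.norm(t-b),np.linalg.norm((l-b)[[0,2]]),sep="\n")
```

```text
tcp [-0.11621933 -0.00056418  0.1057    ]
[0.04680882 0.02       0.00591872]
[-0.04288705  0.02       -0.02774676]
[-0.05784874  0.02        0.02054308]
[-0.06943944  0.018      -0.03068456]
[-0.07074843 -0.018      -0.03009257]
20.572578030622683
0.09580560808611678
0.050554536928819234
0.026714420305694018
```

Run:
```python
from h import *
T,S=[pickle.load(open(f"{n}0.pkl","rb")) for n in("top","side")]
for p in((424,150.4),(426,159.5),(431,155),(450,158.5),(453,166)):print(p,dk(plane(T,p,.045)).round(4))
p,e=tri(T,(424,150.4),S,(327,136.8));print(dk(p),e)
p,e=tri(T,(422.5,158.5),S,(318.5,146.2));print(dk(p),e)
for h in(.03,.045,.055):print(h,[dk(plane(S,q,h)).round(3).tolist() for q in((318.5,146.2),(328.5,149.5),(335,137))])
go(*(O+U*.019+V*.0)[:2],.075,167.3)
```

```text
(424, 150.4) [0.096  0.0376 0.045 ]
(426, 159.5) [0.0755 0.0287 0.045 ]
(431, 155) [0.0886 0.0192 0.045 ]
(450, 158.5) [ 0.0897 -0.0262  0.045 ]
(453, 166) [ 0.0735 -0.0366  0.045 ]
[0.08223151 0.03648237 0.0727819 ] 0.0162355195604119
[0.08256787 0.04229875 0.04721281] 0.01688048588996816
0.03 [[0.115, 0.015, 0.03], [0.083, 0.014, 0.03], [0.121, -0.062, 0.03]]
0.045 [[0.094, 0.042, 0.045], [0.063, 0.041, 0.045], [0.099, -0.032, 0.045]]
0.055 [[0.08, 0.059, 0.055], [0.049, 0.059, 0.055], [0.084, -0.013, 0.055]]
t9.38 eef [ 0.4052 -0.1891  0.1042] yaw 167.26 shift [-136.6    0.3   29.6] spin -0.0 F [-0.4 -0.  -1.8] w 0.0392 j6 [-0.44  0.24 -0.35  0.98  0.   -0.21] tilt [-3.4e-03 -7.0e-04 -1.0e+00]
```

Call:
jog_arm([
  {"x": -20, "y": 0, "z": 0, "spin": 0, "fingers": 1},
  {"x": -50, "y": 0, "z": 0, "spin": 0, "fingers": 1},
  {"x": -85, "y": 0, "z": 0, "spin": 0, "fingers": 1},
  {"x": -115, "y": 0, "z": 5, "spin": 0, "fingers": 1},
  {"x": -132, "y": 0, "z": 15, "spin": 0, "fingers": 1},
  {"x": -137, "y": 0, "z": 25, "spin": 0, "fingers": 1},
  {"x": -137, "y": 0, "z": 29, "spin": 0, "fingers": 1},
  {"x": -137, "y": 0, "z": 29, "spin": 0, "fingers": 1},
])

```text
clock: 10.38
eef_pos: [0.5361, -0.2183, 0.0734]
tool_rot: [0.111, 0.994, 0.0, -0.001]
ft_force: [0.3, 0.2, -1.4]
grip_width: 0.0391
grasp_force: 62.6
```

Run:
```python
from h import *
from workcell import camera
go(*(O+U*.019)[:2],.041,167.3)
c=camera("side");pickle.dump(c,open(f"side7.pkl","wb"))
cv2.imwrite("pics/side7.png",cv2.resize(c["pixels"][90:200,290:430],None,fx=5,fy=5,interpolation=cv2.INTER_CUBIC)[:,:,::-1])
```

```text
t10.38 eef [ 0.5361 -0.2183  0.0734] yaw 167.25 shift [-2.6 -0.  32.4] spin -0.1 F [ 0.3  0.2 -1.4] w 0.0391 j6 [-0.39  0.51 -0.03  1.04 -0.   -0.16] tilt [ 2.6e-03  4.0e-04 -1.0e+00]
```

View pics/side7.png

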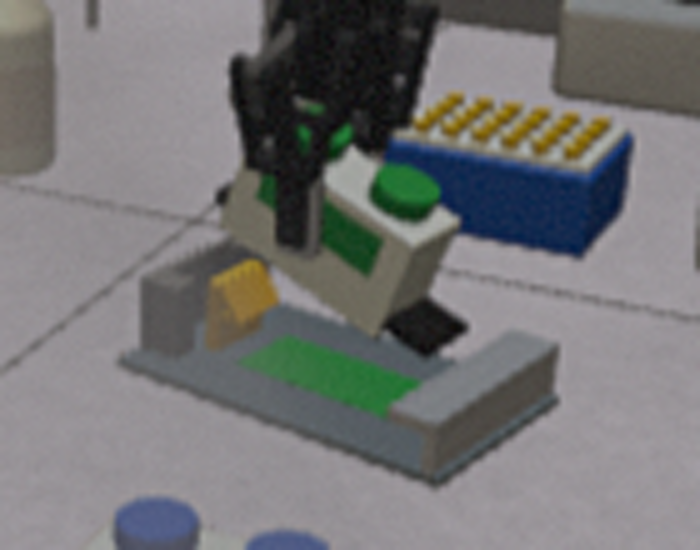

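The cassette is above the dock. The lip corner is at about (374.6,160.6) and the rail's inner top corners at (367.6,171.2) and (391.2,156.0). I'll use the rail's known corners to remove the side-view bias.

Run:
```python
from h import *
c=pickle.load(open("side7.pkl","rb"));e=dk((.5361,-.2183,.0734));print("tcp",e)
W=lambda x,y,z:O+U*x+V*y+[0,0,z]
print("rail pred",proj(c,[W(-.06,.055,.032),W(-.06,-.055,.032),W(-.088,.055,.032)]), "seen",(367.6,171.2),(391.2,156.0),(290+427/5-.4,90+430/5-.4))
for nm,u,v,y in(("nosebot",222,228,.02),("lipbot",375,336,.02),("lipnear",428,355,.018),("lipfar",467,327,-.018)):
    print(nm,(yplane(c,(290+u/5-.4,90+v/5-.4),e[1]+y)).round(4))
# same for rail corner in y-plane
print("railnear",yplane(c,(367.6,171.2),.055),"railfar",yplane(c,(391.2,156),-.055),"plate corner near",yplane(c,(290+437/5-.4,90+485/5-.4),.055))
```

```text
tcp [1.64975525e-02 2.75995319e-05 7.34000000e-02]
rail pred [[367.75517956 171.45935594]
 [392.43247638 155.62480496]
 [378.48954636 175.26624338]] seen (367.6, 171.2) (391.2, 156.0) (375.0, 175.6)
nosebot [0.0635 0.02   0.0754]
lipbot [-0.0274  0.02    0.0457]
lipnear [-0.0552  0.018   0.0439]
lipfar [-0.0542 -0.018   0.045 ]
railnear [-0.0595408   0.055       0.03249953] railfar [-0.05683267 -0.055       0.03003156] plate corner near [-0.0872933   0.055       0.00299104]
```

Call:
jog_arm([
  {"x": -3, "y": 0, "z": 8, "spin": 0, "fingers": 1},
  {"x": -3, "y": 0, "z": 18, "spin": 0, "fingers": 1},
  {"x": -3, "y": 0, "z": 27, "spin": 0, "fingers": 1},
  {"x": -3, "y": 0, "z": 32, "spin": 0, "fingers": 1},
  {"x": -3, "y": 0, "z": 32, "spin": 0, "fingers": 1},
])

```text
clock: 11.05
eef_pos: [0.5414, -0.2196, 0.0433]
tool_rot: [0.111, 0.994, -0.0, 0.001]
ft_force: [-2.1, 0.7, 4.1]
grip_width: 0.0394
grasp_force: 63.3
```

Run:
```python
from h import *
go(*(O-U*.002)[:2],.041,167.3)
```

```text
t11.05 eef [ 0.5414 -0.2196  0.0433] yaw 167.27 shift [23.9  0.   2.3] spin -0.0 F [-2.1  0.7  4.1] w 0.0394 j6 [-0.39  0.54 -0.05  0.97  0.   -0.16] tilt [-0.0023  0.     -1.    ]
```

Call:
jog_arm([
  {"x": 4, "y": 0, "z": 0.5, "spin": 0, "fingers": 1},
  {"x": 8, "y": 0, "z": 1, "spin": 0, "fingers": 1},
  {"x": 12, "y": 0, "z": 1, "spin": 0, "fingers": 1},
  {"x": 15, "y": 0, "z": 1, "spin": 0, "fingers": 1},
  {"x": 15, "y": 0, "z": 1, "spin": 0, "fingers": 1},
])

```text
clock: 11.68
eef_pos: [0.5252, -0.2159, 0.0409]
tool_rot: [0.111, 0.994, 0.0, -0.001]
ft_force: [-0.1, 0.9, -2.1]
grip_width: 0.039
grasp_force: 62.7
```

Run:
```python
from h import *
from workcell import camera
go(*(O-U*.002)[:2],.041,167.3)
c=camera("side");pickle.dump(c,open(f"side8.pkl","wb"))
m=cv2.inRange(cv2.cvtColor(c["pixels"],cv2.COLOR_RGB2HSV),(0,0,0),(180,255,45))
# dark lip remaining between box end and rail
W=lambda x,y,z:O+U*x+V*y+[0,0,z]
print(proj(c,[W(-.06,.055,.032),W(-.06,-.055,.032)]).round(1))
for r in range(150,176,2):print(r,''.join('#' if v else '.' for v in m[r,345:400]))
```

```text
t11.68 eef [ 0.5252 -0.2159  0.0409] yaw 167.25 shift [ 7.3  0.  -0.1] spin -0.0 F [-0.1  0.9 -2.1] w 0.0390 j6 [-0.39  0.52 -0.1   0.95 -0.   -0.17] tilt [ 1.2e-03  2.0e-04 -1.0e+00]
[[367.8 171.5]
 [392.4 155.6]]
150 ....#####..............................................
152 ....#####..............................................
154 .......................................................
156 .......................................................
158 .......................................................
160 .......................................................
162 .......................................................
164 ...............................##......................
166 .......................................................
168 .........................#.............................
170 .......................................................
172 .......................................................
174 .......................................................
```

Call:
jog_arm([
  {"x": 3, "y": 0, "z": 0, "spin": 0, "fingers": 1},
  {"x": 6, "y": 0, "z": 0, "spin": 0, "fingers": 1},
  {"x": 8, "y": 0, "z": 0, "spin": 0, "fingers": 1},
  {"x": 8, "y": 0, "z": 0, "spin": 0, "fingers": 1},
])

```text
clock: 12.22
eef_pos: [0.5178, -0.2143, 0.0413]
tool_rot: [0.111, 0.994, -0.0, -0.0]
ft_force: [-0.1, 0.1, -1.4]
grip_width: 0.0393
grasp_force: 62.7
```

Run:
```python
from h import *
from workcell import camera
go(*(O-U*.002)[:2],.041,167.3)
c=camera("side");pickle.dump(c,open(f"side9.pkl","wb"))
hsv=cv2.cvtColor(c["pixels"],cv2.COLOR_RGB2HSV)
print([b for b in blobs(c["pixels"],(50,100,60),(75,255,255))[1]+blobs(c["pixels"],(12,120,80),(35,255,255))[1] if 300<b[2][0]<400 and b[2][1]>120])
```

```text
t12.22 eef [ 0.5178 -0.2143  0.0413] yaw 167.26 shift [-0.2  0.1  0.3] spin -0.0 F [-0.1  0.1 -1.4] w 0.0393 j6 [-0.39  0.51 -0.12  0.94 -0.   -0.17] tilt [ 1.e-04 -0.e+00 -1.e+00]
[(87, [370, 139, 13, 9], [376.0, 142.8]), (81, [360, 146, 12, 13], [365.3, 152.5]), (158, [341, 157, 26, 16], [353.0, 164.3]), (54, [333, 143, 9, 12], [337.1, 148.2])]
```

Call:
jog_arm([
  {"x": -1, "y": 0, "z": 2, "spin": 0, "fingers": 1},
  {"x": -2, "y": 0, "z": 4, "spin": 0, "fingers": 1},
  {"x": -3, "y": 0, "z": 6, "spin": 0, "fingers": 1},
  {"x": -4, "y": 0, "z": 8, "spin": 0, "fingers": 1},
])

```text
clock: 12.78
eef_pos: [0.5225, -0.2155, 0.0345]
tool_rot: [0.111, 0.994, -0.0, 0.001]
ft_force: [-0.6, 1.5, 7.4]
grip_width: 0.0391
grasp_force: 63.6
```

Call:
jog_arm([
  {"x": -1, "y": 0, "z": 2, "spin": 0, "fingers": 1},
  {"x": -2, "y": 0, "z": 4, "spin": 0, "fingers": 1},
  {"x": -3, "y": 0, "z": 6, "spin": 0, "fingers": 1},
  {"x": -3, "y": 0, "z": 6, "spin": 0, "fingers": 1},
])

```text
clock: 13.28
eef_pos: [0.5267, -0.2164, 0.03]
tool_rot: [0.111, 0.994, -0.0, 0.002]
ft_force: [-1.8, 0.8, 12.0]
grip_width: 0.0391
grasp_force: 64.4
```

```bash
cat >> h.py <<'E'
def look(k):
    from workcell import camera
    go(*(O+U*.007)[:2],.0225,167.3)
    for n in("side","top"):
        c=camera(n);pickle.dump(c,open(f"{n}{k}.pkl","wb"))
        B=blobs(c["pixels"],(50,100,60),(75,255,255))[1],blobs(c["pixels"],(12,120,80),(35,255,255))[1]
        for nm,b in zip(("green","yel"),B):
            print(n,nm,[q for q in b if (300<q[2][0]<400 and q[2][1]>120 if n=="side" else 400<q[2][0]<460 and 150<q[2][1])])
E
python3 -c "
from h import *
print(dk((.5225,-.2155,.0345)));look(10)"
```

```text
[ 0.00261471 -0.00023081  0.0345    ]
t13.28 eef [ 0.5267 -0.2164  0.03  ] yaw 167.26 shift [-0.1  0.2  7.5] spin -0.0 F [-1.8  0.8 12. ] w 0.0391 j6 [-0.39  0.53 -0.12  0.92  0.   -0.17] tilt [-4.3e-03 -5.0e-04 -1.0e+00]
side green [(84, [366, 140, 13, 9], [371.7, 143.8]), (81, [357, 149, 11, 12], [362.0, 154.3]), (77, [341, 160, 26, 13], [351.3, 165.5])]
side yel [(28, [333, 142, 7, 8], [336.0, 145.4])]
top green [(23, [416, 194, 5, 20], [418.1, 203.9]), (58, [424, 199, 9, 12], [427.7, 203.9])]
top yel [(38, [428, 162, 10, 10], [432.3, 165.2])]
```

Call:
jog_arm([
  {"x": -0.5, "y": 0, "z": 1.5, "spin": 0, "fingers": 1},
  {"x": -1, "y": 0, "z": 3, "spin": 0, "fingers": 1},
  {"x": -1, "y": 0, "z": 4.5, "spin": 0, "fingers": 1},
  {"x": -1, "y": 0, "z": 6, "spin": 0, "fingers": 1},
])

```text
clock: 13.88
eef_pos: [0.5296, -0.2171, 0.0264]
tool_rot: [0.111, 0.994, -0.001, 0.005]
ft_force: [-0.8, 2.1, 22.3]
grip_width: 0.0392
grasp_force: 65.3
```

```bash
python3 -c "
from h import *
look(11)
c=pickle.load(open('side11.pkl','rb'))
g=cv2.cvtColor(c['pixels'],cv2.COLOR_RGB2HSV)
# bottom edge of near face: per column, print lowest light, low-sat pixel transition
for x in range(334,376,4):
    print(x,g[150:186,x,2].tolist())"
```

```text
t13.88 eef [ 0.5296 -0.2171  0.0264] yaw 167.27 shift [3.  0.3 3.8] spin -0.0 F [-0.8  2.1 22.3] w 0.0392 j6 [-0.39  0.54 -0.12  0.91  0.   -0.17] tilt [-9.1e-03 -6.0e-04 -1.0e+00]
side green [(84, [365, 139, 13, 10], [370.1, 143.6]), (80, [356, 149, 11, 12], [360.9, 154.4]), (50, [341, 161, 25, 12], [351.2, 166.0])]
side yel [(45, [331, 141, 8, 10], [335.1, 145.5])]
top green [(57, [425, 197, 8, 12], [427.9, 202.3])]
top yel [(49, [429, 160, 10, 8], [432.9, 163.2])]
334 [130, 122, 115, 108, 104, 101, 98, 101, 99, 108, 106, 107, 106, 103, 108, 108, 107, 109, 107, 99, 91, 110, 142, 152, 150, 150, 150, 150, 150, 150, 151, 155, 150, 149, 153, 152]
338 [107, 116, 112, 114, 111, 113, 112, 108, 105, 104, 109, 108, 114, 107, 107, 108, 108, 106, 109, 108, 105, 94, 92, 134, 150, 151, 149, 151, 150, 150, 149, 151, 151, 149, 151, 146]
342 [108, 111, 112, 110, 111, 112, 111, 111, 110, 108, 113, 117, 120, 118, 107, 101, 109, 104, 105, 107, 106, 104, 97, 88, 110, 140, 152, 153, 151, 151, 148, 150, 150, 146, 148, 148]
346 [59, 69, 80, 82, 74, 65, 72, 90, 107, 114, 114, 107, 115, 117, 116, 111, 101,
[... 569 characters left out ...]
, 111, 145, 153, 150, 155, 156]
362 [99, 81, 71, 70, 69, 70, 70, 67, 69, 75, 97, 111, 111, 110, 109, 112, 111, 110, 112, 111, 112, 106, 96, 99, 99, 96, 97, 97, 100, 100, 82, 82, 131, 150, 152, 150]
366 [141, 117, 100, 83, 68, 64, 69, 67, 73, 73, 74, 89, 101, 109, 110, 110, 110, 112, 110, 110, 111, 111, 111, 97, 93, 99, 100, 100, 97, 98, 97, 86, 72, 113, 148, 156]
370 [146, 167, 137, 110, 111, 111, 113, 109, 111, 110, 108, 111, 113, 107, 111, 110, 109, 108, 108, 112, 126, 129, 110, 97, 94, 92, 97, 98, 97, 97, 96, 99, 99, 79, 81, 131]
374 [154, 168, 170, 157, 117, 88, 86, 86, 89, 89, 86, 88, 87, 88, 88, 87, 99, 121, 128, 131, 133, 133, 130, 123, 101, 91, 87, 93, 93, 89, 90, 93, 89, 91, 83, 68]
```

```bash
python3 -c "
from h import *
c=pickle.load(open('side11.pkl','rb'))
P=np.array([yplane(c,(x,y),.02) for x,y in((342,163.5),(346,165.8),(350,167),(354,168.5),(358,169.7),(362,171.2),(366,172.8))]);print(P.round(4)[[0,3,6]])
k=np.polyfit(P[:,0],P[:,2],1);print(np.degrees(np.arctan(k[0])),k[1])"
```

```text
[[ 0.0358  0.02    0.0081]
 [-0.0003  0.02    0.0062]
 [-0.0349  0.02    0.0062]]
0.6336555890610118 0.006546261657670643
```

```bash
python3 -c "
from h import *
c=pickle.load(open('side11.pkl','rb'));W=lambda x,y,z:O+U*x+V*y+[0,0,z]
print('seated lip cap',proj(c,[W(-.0258,0,.071)]),'seen 370.1,143.6')
print('seated top lip corners',proj(c,[W(-.05,.02,.062),W(-.05,-.02,.062)]),'bot nose',proj(c,[W(.05,.02,.006),W(.05,.02,.014),W(.05,.02,.062)]))
for t in (0,5,10): # about lip edge
  a=np.radians(t);R=lambda x,z:W(-.076+(x+.076)*np.cos(a)-(z-.013)*np.sin(a),0,.013+(x+.076)*np.sin(a)+(z-.013)*np.cos(a));print(t,proj(c,[R(-.0258,.071)]))
g=c['pixels']
for r in range(140,166,2):print(r,[tuple(int(v) for v in g[r,x]) for x in range(320,346,3)])
"
```

```text
seated lip cap [[369.5819214 143.9591436]] seen 370.1,143.6
seated top lip corners [[373.49029522 153.04299426]
 [382.62915815 147.6172651 ]] bot nose [[337.38420039 162.61237414]
 [337.50630427 159.71224739]
 [338.262145   141.76004249]]
0 [[369.5819214 143.9591436]]
5 [[371.64321161 142.88809488]]
10 [[373.83655132 142.03343105]]
140 [(123, 120, 121), (148, 143, 148), (148, 143, 147), (105, 103, 103), (75, 74, 74), (63, 64, 66), (72, 69, 64), (38, 37, 39), (51, 52, 52)]
142 [(139, 134, 139), (136, 131, 133), (108, 105, 103), (78, 76, 76), (70, 68, 72), (110, 98, 66), (153, 128, 52), (43, 44, 42), (44, 43, 43)]
144 [(123, 120, 121), (105, 101, 101), (85, 81, 82), (79, 77, 80), (140, 119, 67), (150, 124, 57), (132, 107, 62), (96, 95, 84), (39, 44, 40)]
146 [(93, 91, 91), (110, 106, 105), (107, 104, 103), (92, 87, 76), (129, 109, 67), (139, 111, 60), (126, 104, 67), (114, 108, 95), (43, 74, 47)]
148 [(88, 84, 86), (86, 83, 85), (83, 80, 82), (88, 82, 76), (108, 91, 68), (141, 112, 62), (118, 106, 80), (115, 110, 98), (39, 72, 45)]
150 [(87, 85, 86), (87, 84, 85), (81, 80, 81), (93, 87
[... 393 characters left out ...]
86), (86, 84, 82), (108, 102, 88), (100, 90, 75), (99, 88, 71), (112, 110, 100), (110, 107, 97), (114, 111, 100)]
158 [(89, 87, 87), (88, 85, 86), (83, 83, 82), (103, 99, 89), (101, 89, 76), (100, 103, 103), (103, 104, 105), (114, 109, 100), (112, 107, 98)]
160 [(98, 101, 102), (88, 86, 86), (85, 84, 84), (101, 105, 110), (100, 105, 111), (100, 104, 108), (98, 102, 109), (77, 109, 82), (104, 108, 95)]
162 [(105, 108, 112), (99, 103, 107), (101, 105, 110), (100, 105, 108), (98, 101, 106), (99, 102, 107), (84, 114, 86), (71, 119, 78), (65, 114, 72)]
164 [(92, 95, 95), (100, 105, 110), (102, 105, 110), (99, 102, 107), (99, 101, 107), (99, 101, 106), (98, 102, 107), (88, 106, 97), (70, 119, 78)]
```

Call:
jog_arm([
  {"x": 0, "y": 0, "z": 1.5, "spin": 0, "fingers": 1},
  {"x": 0, "y": 0, "z": 3, "spin": 0, "fingers": 1},
  {"x": 0, "y": 0, "z": 3, "spin": 0, "fingers": 1},
])

```text
clock: 14.35
eef_pos: [0.5316, -0.2176, 0.0237]
tool_rot: [0.111, 0.994, -0.001, 0.006]
ft_force: [3.3, 1.3, 18.9]
grip_width: 0.0394
grasp_force: 64.9
```

```bash
python3 -c "
from h import *
look(12)
c=pickle.load(open('side12.pkl','rb'))['pixels']
for x in (335,338,341):print(x,c[152:166,x].tolist())"
```

```text
t14.35 eef [ 0.5316 -0.2176  0.0237] yaw 167.27 shift [4.9 0.2 1.1] spin -0.0 F [ 3.3  1.3 18.9] w 0.0394 j6 [-0.39  0.54 -0.12  0.9   0.   -0.17] tilt [-1.290e-02 -6.000e-04 -9.999e-01]
side green [(84, [364, 139, 12, 10], [369.0, 143.6]), (83, [355, 150, 12, 11], [360.4, 154.9]), (31, [340, 162, 23, 10], [350.8, 166.4])]
side yel [(53, [330, 141, 9, 11], [334.7, 145.8])]
top green [(56, [425, 196, 8, 13], [428.1, 201.2])]
top yel [(51, [429, 159, 10, 9], [432.9, 162.5])]
335 [[97, 83, 67], [86, 78, 70], [86, 79, 70], [94, 83, 69], [101, 93, 84], [99, 102, 103], [98, 103, 109], [97, 101, 106], [102, 105, 109], [100, 105, 108], [100, 102, 108], [99, 102, 107], [100, 102, 106], [98, 102, 106]]
338 [[111, 108, 100], [113, 109, 100], [114, 110, 101], [113, 109, 100], [114, 110, 99], [112, 109, 101], [114, 109, 100], [106, 105, 102], [97, 100, 106], [89, 108, 97], [82, 113, 87], [91, 107, 97], [102, 105, 108], [100, 102, 107]]
341 [[112, 108, 97], [111, 108, 100], [112, 108, 98], [110, 106, 97], [113, 110, 99], [110, 107, 99], [113, 110, 100], [111, 108, 99], [105, 108, 95], [82, 112, 83], [70, 117, 77], [71, 112, 79], [91, 106, 99], [96, 99, 105]]
```

Call:
jog_arm([
  {"x": 2, "y": 0, "z": 0, "spin": 0, "fingers": 1},
  {"x": 4, "y": 0, "z": 1, "spin": 0, "fingers": 1},
  {"x": 5, "y": 0, "z": 2, "spin": 0, "fingers": 1},
  {"x": 5, "y": 0, "z": 3, "spin": 0, "fingers": 1},
])

```text
clock: 14.95
eef_pos: [0.5319, -0.2177, 0.0231]
tool_rot: [0.111, 0.994, -0.002, 0.012]
ft_force: [11.0, 2.2, 22.4]
grip_width: 0.0394
grasp_force: 65.2
```

```bash
python3 -c "
from h import *
look(13)
c=pickle.load(open('side13.pkl','rb'))['pixels']
for x in (338,341):print(x,c[156:166,x].tolist())"
```

```text
t14.95 eef [ 0.5319 -0.2177  0.0231] yaw 167.30 shift [5.3 0.3 0.5] spin 0.0 F [11.   2.2 22.4] w 0.0394 j6 [-0.39  0.54 -0.13  0.88  0.   -0.17] tilt [-2.380e-02 -6.000e-04 -9.997e-01]
side green [(81, [364, 139, 12, 10], [369.0, 143.5]), (78, [355, 150, 11, 11], [360.2, 155.0]), (27, [340, 162, 23, 10], [350.4, 166.3])]
side yel [(50, [330, 141, 8, 11], [334.4, 145.9])]
top green [(60, [425, 196, 8, 13], [428.2, 201.3])]
top yel [(58, [429, 159, 11, 9], [433.2, 162.6])]
338 [[114, 110, 100], [112, 110, 101], [114, 110, 100], [106, 104, 97], [97, 98, 101], [87, 105, 95], [81, 113, 85], [90, 106, 98], [98, 102, 106], [100, 103, 108]]
341 [[111, 107, 98], [111, 108, 99], [113, 108, 99], [115, 112, 103], [114, 110, 100], [91, 114, 88], [70, 117, 75], [69, 112, 77], [88, 102, 95], [97, 100, 106]]
```

```bash
python3 -c "
from h import *
S=pickle.load(open('side13.pkl','rb'));T=pickle.load(open('top13.pkl','rb'));W=lambda x,y,z:O+U*x+V*y+[0,0,z]
for dx in(0,.005):
  for t in(0,4,8):
    a=np.radians(t);R=lambda x,z:W(dx-.076+(x+.076)*np.cos(a)-(z-.013)*np.sin(a),0,.013+(x+.076)*np.sin(a)+(z-.013)*np.cos(a))
    print(dx,t,'side',proj(S,[R(-.0258,.071)]).round(1),'top',proj(T,[R(-.0258,.073)]).round(1))
m,b=blobs(T['pixels'],(50,100,60),(75,255,255))
print('\n'.join(''.join('#' if v else '.' for v in r) for r in m[192:212,415:440]))
h=cv2.cvtColor(T['pixels'],cv2.COLOR_RGB2HSV)
for r in range(200,228,1):print(r,T['pixels'][r,425].tolist(),T['pixels'][r,430].tolist())
"
```

```text
0 0 side [[369.6 144. ]] top [[431.7 202.2]]
0 4 side [[371.2 143.1]] top [[431.6 203.8]]
0 8 side [[372.9 142.3]] top [[431.4 205.6]]
0.005 0 side [[367.8 143.4]] top [[432.1 200. ]]
0.005 4 side [[369.4 142.5]] top [[432.  201.7]]
0.005 8 side [[371.1 141.8]] top [[431.9 203.5]]
.........................
.....#..#................
.....#...................
.....#...................
.....#.........#.........
....#........#####.......
....#......#######.......
....#......#######.......
....#......######........
....#.....#######........
...#......######.........
...#......######.........
...#......#####..........
...#.......####..........
...........###...........
..#.........##...........
..#..........#...........
..#......................
..#......................
.##......................
200 [13, 56, 19] [31, 115, 55]
201 [15, 76, 27] [31, 116, 54]
202 [17, 102, 37] [31, 117, 54]
203 [15, 85, 31] [39, 100, 52]
204 [11, 72, 24] [54, 62, 50]
205 [8, 33, 9] [61, 48, 51]
206 [58, 69, 68] [60, 53, 52]
207 [133, 135, 149] [59, 55, 51]
208 [130, 135, 145] [59, 57, 52]
209 [127, 133, 142] [60, 58, 53]
210 [127, 135, 144] [59, 59, 53]
211 [137, 145, 156] [47, 46, 43]
212 [47, 49, 44] [22, 25, 25]
213 [36, 36, 36] [37, 38, 37]
214 [41, 41, 40] [61, 61, 58]
215 [53, 52, 49] [65, 63, 57]
216 [62, 63, 54] [69, 67, 60]
217 [57, 54, 49] [69, 68, 60]
218 [51, 48, 41] [73, 71, 63]
219 [47, 45, 38] [74, 72, 65]
220 [48, 46, 41] [76, 75, 67]
221 [49, 47, 41] [80, 77, 70]
222 [52, 50, 42] [81, 78, 70]
223 [58, 55, 48] [85, 82, 73]
224 [61, 58, 50] [86, 84, 76]
225 [94, 88, 75] [88, 86, 77]
226 [101, 94, 80] [92, 89, 80]
227 [96, 91, 77] [95, 92, 82]
```

Call:
jog_arm([
  {"x": 3, "y": 0, "z": -1, "spin": 0, "fingers": 1},
  {"x": 5, "y": 0, "z": -1, "spin": 0, "fingers": 1},
  {"x": 5, "y": 0, "z": 1, "spin": 0, "fingers": 1},
  {"x": 5, "y": 0, "z": 3, "spin": 0, "fingers": 1},
  {"x": 5, "y": 0, "z": 3, "spin": 0, "fingers": 1},
])

```text
clock: 15.68
eef_pos: [0.5281, -0.2172, 0.02]
tool_rot: [0.111, 0.994, -0.002, 0.013]
ft_force: [11.9, -1.8, 19.0]
grip_width: 0.0393
grasp_force: 65.0
```

```bash
python3 -c "
from h import *
look(14)
c=pickle.load(open('side14.pkl','rb'))['pixels']
for x in (338,341):print(x,c[156:166,x].tolist())"
```

```text
t15.68 eef [ 0.5281 -0.2172  0.02  ] yaw 167.31 shift [ 1.3  0.6 -2.6] spin 0.0 F [11.9 -1.8 19. ] w 0.0393 j6 [-0.39  0.54 -0.15  0.86  0.   -0.17] tilt [-0.0256 -0.0014 -0.9997]
side green [(82, [365, 140, 12, 9], [370.0, 144.1]), (82, [356, 151, 12, 11], [361.8, 155.8])]
side yel [(53, [332, 142, 8, 12], [336.0, 147.2])]
top green [(21, [416, 194, 5, 19], [418.2, 203.1]), (55, [425, 198, 8, 11], [428.0, 202.6])]
top yel [(59, [428, 161, 12, 10], [432.6, 165.1])]
338 [[78, 77, 76], [82, 80, 78], [94, 95, 95], [103, 103, 102], [106, 104, 103], [90, 100, 90], [78, 107, 83], [92, 107, 99], [99, 103, 109], [100, 104, 108]]
341 [[112, 107, 98], [111, 108, 98], [111, 107, 97], [112, 108, 100], [113, 110, 101], [113, 109, 101], [94, 112, 90], [72, 108, 75], [89, 108, 100], [99, 104, 107]]
```

Call:
jog_arm([
  {"x": -1, "y": 0, "z": 2, "spin": 0, "fingers": 1},
  {"x": -1, "y": 0, "z": 4, "spin": 0, "fingers": 1},
  {"x": -1, "y": 0, "z": 5, "spin": 0, "fingers": 1},
])

```text
clock: 16.15
eef_pos: [0.5289, -0.2174, 0.0182]
tool_rot: [0.11, 0.994, -0.002, 0.013]
ft_force: [2.7, 3.1, 44.6]
grip_width: 0.0393
grasp_force: 67.6
```

```bash
python3 -c "
from h import *
look(15)
c=pickle.load(open('side15.pkl','rb'))['pixels']
for x in (338,341):print(x,c[156:166,x].tolist())"
```

```text
t16.15 eef [ 0.5289 -0.2174  0.0182] yaw 167.33 shift [ 2.2  0.7 -4.3] spin 0.0 F [ 2.7  3.1 44.6] w 0.0393 j6 [-0.39  0.54 -0.15  0.86  0.   -0.17] tilt [-0.0263 -0.0017 -0.9997]
side green [(80, [364, 140, 12, 9], [369.0, 144.2]), (78, [356, 151, 11, 11], [361.3, 156.1])]
side yel [(41, [333, 143, 6, 11], [336.1, 147.2])]
top green [(20, [416, 194, 5, 19], [418.1, 203.4]), (54, [425, 198, 8, 11], [428.0, 202.1])]
top yel [(46, [428, 162, 10, 10], [432.1, 165.8])]
338 [[77, 76, 75], [80, 77, 76], [86, 85, 83], [99, 98, 97], [102, 102, 100], [101, 105, 99], [89, 104, 90], [93, 101, 101], [97, 102, 106], [99, 102, 107]]
341 [[110, 106, 96], [112, 109, 98], [113, 109, 101], [113, 109, 102], [113, 110, 100], [113, 109, 101], [115, 110, 101], [92, 103, 88], [89, 100, 95], [94, 99, 104]]
```

The catch is back at its rest pixels and the force shows bottoming, so it has clicked. I'll relieve the load, let go and retreat.

Call:
jog_arm([
  {"x": 0, "y": 0, "z": -3, "spin": 0, "fingers": 1},
  {"x": 0, "y": 0, "z": -5, "spin": 0, "fingers": 1},
  {"x": 0, "y": 0, "z": -5, "spin": 0, "fingers": -1},
  {"x": 0, "y": 0, "z": -5, "spin": 0, "fingers": -1},
  {"x": 0, "y": 0, "z": -5, "spin": 0, "fingers": -1},
  {"x": 0, "y": 0, "z": -5, "spin": 0, "fingers": -1},
])

```text
clock: 17.0
eef_pos: [0.5163, -0.2139, 0.0115]
tool_rot: [0.111, 0.994, 0.0, -0.001]
ft_force: [0.0, -1.0, 0.4]
grip_width: 0.0855
grasp_force: 0.0
```

Call:
jog_arm([
  {"x": 0, "y": 0, "z": -10, "spin": 0, "fingers": -1},
  {"x": 0, "y": 0, "z": -40, "spin": 0, "fingers": -1},
  {"x": 0, "y": 0, "z": -80, "spin": 0, "fingers": -1},
  {"x": 50, "y": 0, "z": -100, "spin": 0, "fingers": -1},
  {"x": 100, "y": 0, "z": -110, "spin": 0, "fingers": -1},
  {"x": 150, "y": 0, "z": -110, "spin": 0, "fingers": -1},
  {"x": 190, "y": 0, "z": -110, "spin": 0, "fingers": -1},
  {"x": 200, "y": 0, "z": -110, "spin": 0, "fingers": -1},
])

```text
clock: 18.0
eef_pos: [0.3197, -0.1692, 0.1227]
tool_rot: [0.111, 0.994, 0.0, -0.0]
ft_force: [0.0, 0.3, 1.0]
grip_width: 0.0858
grasp_force: 0.0
```

```bash
python3 -c "
from h import *
look(16)
S=pickle.load(open('side16.pkl','rb'));T=pickle.load(open('top16.pkl','rb'));W=lambda x,y,z:O+U*x+V*y+[0,0,z]
P=[W(.0258,0,.071),W(-.0258,0,.071)]
print('pred side',proj(S,P),'top',proj(T,P+np.array([0,0,.002])))
c=S['pixels']
for x in (338,341,350,360,368):print(x,c[156:178,x].sum(1).tolist())
"
```

```text
t18.00 eef [ 0.3197 -0.1692  0.1227] yaw 167.21 shift [-212.5    0.   100.1] spin -0.1 F [0.  0.3 1. ] w 0.0858 j6 [-0.49  0.06 -0.51  1.   -0.   -0.26] tilt [ 5.e-04  1.e-04 -1.e+00]
side green [(76, [347, 136, 12, 8], [352.0, 139.2]), (79, [365, 141, 13, 9], [370.3, 144.6]), (153, [345, 148, 23, 14], [356.8, 154.4])]
side yel [(48, [333, 142, 7, 12], [336.8, 147.1])]
top green [(48, [416, 174, 11, 39], [420.5, 193.0]), (139, [430, 176, 13, 13], [435.9, 182.0]), (138, [425, 198, 14, 13], [431.3, 203.8])]
top yel [(142, [428, 162, 18, 12], [436.3, 167.8])]
pred side [[351.43289834 138.38675692]
 [369.5819214  143.9591436 ]] top [[436.07378641 180.43830802]
 [431.69818967 202.15706684]]
338 [206, 209, 233, 293, 314, 297, 286, 302, 317, 313, 318, 311, 314, 315, 311, 282, 281, 401, 447, 439, 452, 442]
341 [332, 324, 318, 328, 326, 333, 335, 294, 290, 313, 308, 316, 310, 308, 309, 317, 273, 291, 395, 450, 458, 454]
350 [188, 283, 315, 319, 309, 314, 316, 308, 317, 327, 289, 268, 289, 296, 292, 292, 296, 296, 298, 274, 244, 330]
360 [134, 140, 122, 145, 269, 316, 310, 310, 305, 309, 318, 312, 314, 319, 259, 262, 278, 282, 283, 279, 276, 284]
368 [177, 187, 207, 203, 210, 212, 259, 296, 305, 300, 308, 301, 308, 312, 336, 320, 274, 250, 260, 280, 269, 278]
```

```bash
python3 -c "
from h import *
S=pickle.load(open('side16.pkl','rb'));T=pickle.load(open('top16.pkl','rb'))
a,b=dk(plane(T,(435.9,182),.073)),dk(plane(T,(431.3,203.8),.073));d=a-b
print('mid',(a+b)/2,'yaw rel',np.degrees(np.arctan2(d[1],d[0])),'sep',np.linalg.norm(d))
for p,q in(((435.9,182),(352,139.2)),((431.3,203.8),(370.3,144.6))):r,e=tri(T,p,S,q);print(dk(r),e)
# reference: catch yellow and strip
T0=pickle.load(open('top0.pkl','rb'))
m,_=blobs(T['pixels'],(12,120,80),(35,255,255));m0,_=blobs(T0['pixels'],(12,120,80),(35,255,255))
for k in(m0,m):print('\n'.join(''.join('#' if v else '.' for v in r) for r in k[160:177,425:449]),'\n')
"
```

```text
mid [-3.78745333e-03 -8.28743670e-05  7.30000000e-02] yaw rel -0.5146212134293161 sep 0.05186471014072524
[ 0.02348964 -0.00051722  0.06925798] 0.0014683811070614527
[-2.86942692e-02  3.68428824e-05  7.01176654e-02] 0.0013716510974690046
........................
........................
......#.................
......#####.............
.....###########........
.....###############....
.....################...
....################....
....################....
....################....
...################.....
...################.....
.......############.....
...........#######......
................#.......
........................
........................ 

........................
........................
......#.................
.....######.............
.....###########........
.....###############....
.....################...
....################....
....################....
....################....
...################.....
...################.....
.........##########.....
..............#.##......
........................
........................
........................
```

The cassette measures flat, with caps about 5 mm higher than on the table. It is within 0.6° of the dock's line, within the dock's play along x, and the catch is at rest over the nose.

```bash
python3 -c "
from workcell import bot
print(bot.job_done())"
```

```text
the job is handed in; nothing more can be done
None
```

The green cassette is docked and released: it lies flat with its lip under the rail and the catch back at rest over its nose. It is lined up to within about 0.5°, centred across the dock, and sits about 3 mm towards the rail along it. The job was handed in with the arm clear at about 18 s, and no pass or fail result came back.

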